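# Sweep the counted nuts off the tray into their bin

### The arm

A 7-joint arm with a two-finger parallel gripper is mounted at the origin on the work surface. World frame = base frame: x ahead of the robot, y to its left, z up, the work surface at z = 0. Lengths are in mm, angles in rad, forces in N, time in s.
With the tool pointing down it reaches from about 400 to 900 mm from the base axis. Payload 5.6 kg.
Tool frame: the origin (TCP) lies midway between the tips of the shut fingers; the grasp point (between the pads) lies 19 mm behind it; x points along the fingers, y is the direction in which the jaws open and shut, and the axes are right-handed (so a half turn about x gives the same grasp; the last joint's range is limited). The gripper opens to 92 mm and grips with 3 to 60 N. Pads are 20 mm wide; open, the fingers measure 128 mm over their backs; the gripper's body (75 mm by 189 mm) begins 69 mm behind the grasp point.
Start: joints at [-1.308, 0.468, -0.012, 1.603, 0.006, 1.071, -0.056], TCP at [195.728, 619.838, 214.592] pointing down, gripper open.
Joint ranges: [-2.53, 2.53], [-0.31, 2.02], [-1.57, 1.55], [0.28, 2.44], [-1.29, 4.43], [0.15, 1.84], [-2.92, 2.92]. Speed limits (rad/s): [2.57, 2.57, 3.14, 3.14, 3.14, 3.14, 3.14].

### API

Orientations are given as a rotation vector (axis times angle).
In Python, from cell import robot, grip, kin, viewer gives the robot as it stands. Calls block until the motion is done:
- robot.movep(position, orientation): joint-space move of the TCP to a pose.
- robot.servo_line(position, feed=150, rotation=None): straight line of the TCP; rotation=None keeps the orientation; feed is the mean speed in mm/s.
- robot.goto_joints(angles): joint-space move.
- grip(opening, newtons=None): opening from 0.0 (shut) to 1.0 (fully open); newtons is the grip in N (None keeps the last); returns when the fingers have stopped.
- robot.hold(seconds).
- kin.ik(position, orientation): joint angles nearest the present ones, or None.
- robot.observe(): the state.
- viewer.read_camera(name): name is "scene" or "top"; returns the picture (420x560x3 uint8, red, green, blue); there is no depth.
- viewer.camera_info(name): a dict with "camera_matrix" (3x3 intrinsics, pixels), "k1" (the pictures are not rectified: a ray, as slopes to the right and down, at radius r is drawn at 1 + k1 r^2 times it, then the intrinsics apply), "R" (3x3) and "t" (3): a world point X has camera coordinates R X + t. Camera axes: x right, y down, z forward; pixel columns grow to the right and rows downward; lengths in mm; the calibration is good to about 2 mm. A picture is of the moment at which its call begins. camera_info takes no time and is no camera call.
A pose or a line that the arm cannot do raises robot.IKError and nothing moves.
- robot.job_done(): hands the job in, once; it reports no verdict.
Trained networks look in the newest picture that a camera, given by its name, has taken for a name from the list of things; names that differ only in an ending like _2 or _b are one class to them, and where a whole thing is asked for, a point or a joint stands for the part that bears it (a point fixed in the world has none). Each returns a list of dicts, best first, with "confidence" (0 to 1); they miss things now and then, are a little off and sometimes report something else, mostly with a low value. They report only what shows in the picture. A call takes as long as a camera call. They do not tell look-alikes from the thing itself.
- viewer.silhouettes(name, camera): "mask" (420x560 bool, what is visible of it).
- viewer.pinpoint(name, camera): "at" ([x, y, z] in mm, in the coordinates of the camera as it stood for that picture, good to about 4 mm: a listed point, or the origin of a listed thing).
The state is a dict: "t": time; "joints": joint angles; "joint_velocities": joint speeds; "joint_torque": joint torques, N m; "tcp_pos": TCP position; "tcp_rot": TCP orientation; "contact_force": force on the tool from outside, world axes, zero at the start; "wrist_torque": the same for the moment, N m; "grip_width": opening from 0.0 (shut) to 1.0 (fully open).
Only numpy, scipy, OpenCV 4.12 (cv2) and the standard library are available. Lean on these libraries where they do the work, as an engineer would, in place of code of your own. Each camera call takes 0.05 s, during which the arm holds its last target.

### The job

The count is done: sweep the four big hex nuts along the counting tray and out of its spout with the fingertips, so that all four drop into the picking bin under it. Only push them along the deck, do not lift any, and leave the two bolts standing where they are on the tray and the bin, carton and tape roll in their places.

Things in the scene. Friction and masses are not known exactly. Their poses are not given: they have to be found in the camera images.
- tray: Fixed grey sheet-metal counting tray on a low stand. Origin at table level under its middle; x points to the spout, y across. Flat deck 60 mm above the table: x = -140 to 0 mm, y = -145 to 145 mm; then both side rims taper straight in to the spout at x = 95 mm (y = -60 to 60 mm inside), which runs to x = 130 mm. Rims all round 20 mm high, 3 mm thick, except the spout's open end
- spout_edge (a point): Middle of the deck's open front edge at the end of the spout, at deck height (tray x = 130, y = 0, z = 60 mm); same axes as the tray. There is no lip: a nut pushed over this edge drops into the bin
- bin: Loose dark plastic picking bin (450 g), 200 long (x) x 160 wide (y) x 100 mm high at the back, open top, walls and floor 3 mm, sides sloping down to a low front lip 45 mm high. Stands on the table with its front (-x) lip reaching about 30 mm in under the end of the spout. Origin: centre of its underside, x pointing away from the tray
- nut_a: Large loose steel hex nut lying flat on the tray deck, 36 mm across flats (41.6 mm over corners), 19 mm high, bore 22 mm, about 110 g. Origin at its centre (9.5 mm above what it lies on), z along the bore
- nut_b: Large loose steel hex nut lying flat on the tray deck, 36 mm across flats (41.6 mm over corners), 19 mm high, bore 22 mm, about 110 g. Origin at its centre (9.5 mm above what it lies on), z along the bore; one of four alike
- nut_c: Large loose steel hex nut lying flat on the tray deck, 36 mm across flats (41.6 mm over corners), 19 mm high, bore 22 mm, about 110 g. Origin at its centre (9.5 mm above what it lies on), z along the bore; one of four alike
- nut_d: Large loose steel hex nut lying flat on the tray deck, 36 mm across flats (41.6 mm over corners), 19 mm high, bore 22 mm, about 110 g. Origin at its centre (9.5 mm above what it lies on), z along the bore; one of four alike
- bolt_a: Short loose steel hex bolt standing upside down on its head on the tray deck near a side rim: head 36 mm across flats and 15 mm high, shank 24 mm thick, 55 mm tall in all, 280 g. Origin: centre of its underside, z up the shank. To be left standing
- bolt_b: Short loose steel hex bolt standing upside down on its head on the tray deck near a side rim: head 36 mm across flats and 15 mm high, shank 24 mm thick, 55 mm tall in all, 280 g. Origin: centre of its underside, z up the shank. To be left standing
- carton: Loose shut cardboard carton 110 x 80 x 60 mm high on the table beside the spout; origin: centre of its underside. Bystander
- tape: Loose roll of packing tape lying flat, 104 mm across, 48 mm high, on the table on the other side of the spout; origin: centre of its underside. Bystander
There are look-alikes about, which are no part of the job. What is shaped like the nut_c but pink or turquoise is not meant.

How it is judged (in metres and radians):
At the end, for the whole second after the job is handed in: All four nuts lie at rest inside the picking bin (between its walls, centres less than 50 mm above its underside); both bolts still stand upright (within 0.2 rad) within 20 mm of where they stood; the bin stands level within 30 mm of its place (x of nut_a in the frame of bin between -0.098 and 0.098 m and y of nut_a in the frame of bin between -0.078 and 0.078 m and z of each of nut_a, nut_b, nut_c, nut_d in the frame of bin below 0.05 m and linear speed of each of nut_a, nut_b, nut_c, nut_d below 0.03 m/s and x of nut_b in the frame of bin between -0.098 and 0.098 m and y of nut_b in the frame of bin between -0.078 and 0.078 m and x of nut_c in the frame of bin between -0.098 and 0.098 m and y of nut_c in the frame of bin between -0.078 and 0.078 m and x of nut_d in the frame of bin between -0.098 and 0.098 m and y of nut_d in the frame of bin between -0.078 and 0.078 m and angle between each of bolt_a, bolt_b's own z axis and vertical below 0.2 rad and distance of each of bolt_a, bolt_b from where it was at the start of the episode below 0.02 m and angle between bin's own z axis and vertical below 0.1 rad and distance of bin from where it was at the start of the episode below 0.03 m); the robot touches nothing.
It fails at once if a nut is lifted: its centre more than 40 mm above the tray's deck (it lies at 9.5 mm) (height (world z) of any of nut_a, nut_b, nut_c, nut_d above 0.1 m).
It fails at once if a standing bolt is shifted by more than 20 mm or tipped by more than 0.35 rad (distance of any of bolt_a, bolt_b from where it was at the start of the episode above 0.02 m or angle between any of bolt_a, bolt_b's own z axis and vertical above 0.35 rad).
It fails at once if the bin is shifted by more than 30 mm (distance of bin from where it was at the start of the episode above 0.03 m).
It fails at once if the carton or the tape is shifted by more than 30 mm (distance of any of carton, tape from where it was at the start of the episode above 0.03 m).
It also fails if it takes over 67 s, if anything falls off the work surface, if the arm or the gripper's body presses on something with over 40 N, if the wrist force passes 120 N, or if a joint passes its speed limit or range.

## Working session

There is one attempt and no reset: what is moved stays moved. The work goes in short steps, each a Python script; the robot and the scene stay as the last script left them, time stands still between calls to the robot, and variables do not carry over. Pictures are saved under pics/ and viewed, and the job is handed in when it is done.

```bash
ls; mkdir -p pics; python3 - <<'E'
from cell import robot, grip, kin, viewer
import cv2,numpy as np
for c in ("top","scene"):
    im=viewer.read_camera(c); cv2.imwrite(f"pics/a_{c}.png",im[:,:,::-1])
    i=viewer.camera_info(c); R=np.array(i["R"]);t=np.array(i["t"]); print(c,i)
    for n in ("tray","spout_edge","bin","nut_a","bolt_a","carton","tape"):
        for d in viewer.pinpoint(n,c):
            print(n,round(d["confidence"],2),np.round(R.T@(np.array(d["at"])-t)))
s=robot.observe();print(s)
E
```

```text
pics
top {'camera_matrix': array([[499.94229296,   0.        , 273.0131236 ],
       [  0.        , 499.94229296, 212.34377349],
       [  0.        ,   0.        ,   1.        ]]), 'k1': -0.06971515274324323, 'R': array([[-0.01616879, -0.9995628 ,  0.02475418],
       [-0.99477281,  0.01358496, -0.10120525],
       [ 0.10082472, -0.02626115, -0.99455755]]), 't': array([ 27.70691772, 561.87687904, 805.82451487])}
tray 0.58 [551. -49.  -1.]
spout_edge 0.73 [681. -45.  60.]
bin 0.79 [754. -48.   2.]
nut_a 0.93 [ 354. -104.   12.]
nut_a 0.85 [598. -13.  70.]
nut_a 0.73 [478. -92.  74.]
nut_a 0.7 [343.  -3.  13.]
nut_a 0.67 [583. -74.  71.]
nut_a 0.67 [482. -13.  69.]
bolt_a 0.81 [513.  61.  61.]
bolt_a 0.65 [ 479. -168.   62.]
carton 0.91 [653. 124.  -1.]
tape 0.82 [ 650. -219.    4.]
scene {'camera_matrix': array([[443.09729016,   0.        , 279.3708407 ],
       [  0.        , 443.09729016, 214.62725907],
       [  0.        ,   0.        ,   1.        ]]), 'k1': -0.09356874711406851, 'R': array([[-0.51958517,  0.85435986, -0.01002406],
       [ 0.71214915,  0.42655673, -0.55757775],
[... 536 characters left out ...]
s': array([-1.3080145 ,  0.46749675, -0.01159089,  1.60271795,  0.00600812,
        1.07140338, -0.05629887]), 'joint_velocities': array([ 8.51577173e-04,  8.52590054e-04,  1.21439012e-04,  2.43427087e-05,
       -2.77701011e-04,  7.41236267e-05,  1.07261248e-04]), 'joint_torque': array([-1.03687285e-03, -5.20343184e+01, -1.16747033e-02, -2.44045937e+01,
       -5.64286625e-02,  1.11768837e-02,  8.67351758e-06]), 'tcp_pos': array([195.72383272, 619.82872893, 214.58702128]), 'tcp_rot': array([ 0.24005116,  1.55738206, -0.24004475]), 'contact_force': array([-0.11474866, -0.25862725, -0.15509413]), 'wrist_torque': array([-0.03550683,  0.04627796, -0.00843381]), 'grip_width': 0.9977376255801197}
```

View pics/a_top.png

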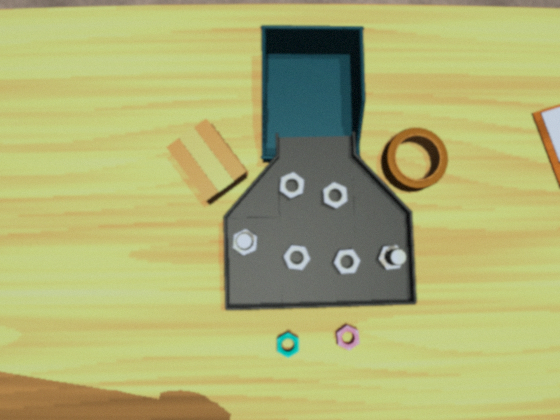

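View pics/a_scene.png

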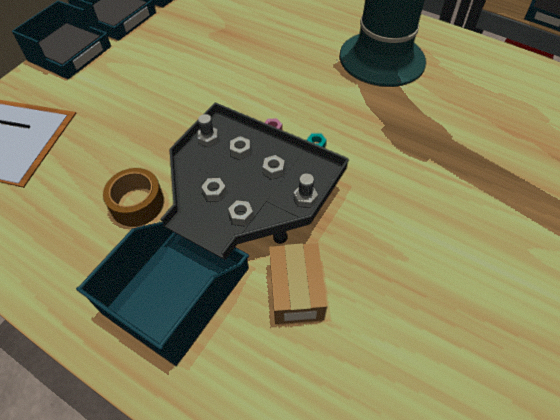

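The top picture shows the four steel nuts at about (292,185), (335,194), (297,257) and (347,261), and the bolts at (245,241) and (392,257). The pink and turquoise nuts lie off the tray at (347,337) and (288,343). The tray is nearly axis-aligned, with the spout edge at about x=680, y=-48. I'll use a narrow two-finger cradle and push the front nuts out first.

```bash
cat > h.py <<'E'
from cell import robot, grip, kin, viewer
import cv2,numpy as np
from scipy.spatial.transform import Rotation as Ro
def rot(a): 
    return Ro.from_matrix(np.array([[0,-np.sin(a),np.cos(a)],[0,np.cos(a),np.sin(a)],[-1,0,0]])).as_rotvec()
def push(n,end,z=65,feed=100,back=42):
    n=np.array(n,float);end=np.array(end,float)
    d=end-n;a=np.arctan2(d[1],d[0]);d/=np.hypot(*d)
    s=n-back*d; r=rot(a)
    robot.movep([*s,150],r); robot.servo_line([*s,z],feed=100)
    print("start",np.round(robot.observe()["tcp_pos"],1),np.round(robot.observe()["contact_force"],1))
    robot.servo_line([*end,z],feed=feed)
    o=robot.observe();print("end",np.round(o["tcp_pos"],1),np.round(o["contact_force"],1))
    robot.servo_line([*(end-8*d),z],feed=60)
    robot.servo_line([*(end-8*d),150],feed=150)
    print("t",robot.observe()["t"])
def look(tag,cams=("top","scene")):
    ims=[viewer.read_camera(c)[:,:,::-1] for c in cams]
    for c,i in zip(cams,ims): cv2.imwrite(f"pics/{tag}_{c}.png",i)
def find(names,c):
    i=viewer.camera_info(c); R=np.array(i["R"]);t=np.array(i["t"])
    for n in names:
        for d in viewer.pinpoint(n,c): print(c,n,round(d["confidence"],2),np.round(R.T@(np.array(d["at"])-t)))
E
python3 - <<'E'
from h import *
grip(0.27,20)
push((601,-12),(687,-33))
look("b"); find(["nut_a","bolt_a","bin"],"scene")
E
```

```text
start [560.7  -2.1  65.5] [-0.7 -0.1 -0.1]
end [686.5 -32.8  65. ] [-0.7 -0.3 -0.6]
t 7.8833
scene nut_a 0.97 [485. -13.  74.]
scene nut_a 0.75 [481. -95.  66.]
scene nut_a 0.69 [357. -99.   7.]
scene nut_a 0.65 [744. -25.  13.]
scene nut_a 0.54 [344.   1.  11.]
scene bolt_a 0.87 [ 487. -166.   65.]
scene bolt_a 0.67 [513.  64.  61.]
scene bin 0.8 [749. -45.   1.]
```

View pics/b_scene.png

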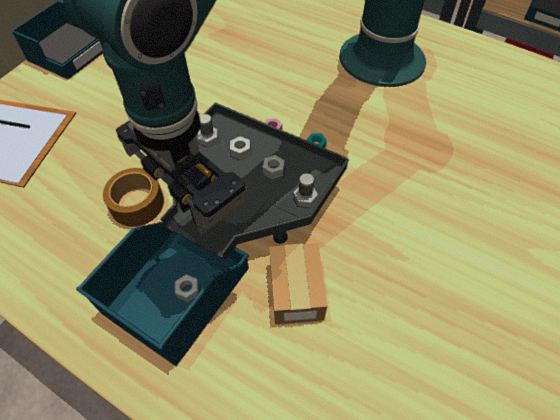

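The first nut lies in the bin at about (187,287). Bolts and bin have not moved. Next I'll push the other three.

```bash
python3 - <<'E'
from h import *
push((585,-74),(687,-60))
look("c"); find(["nut_a"],"scene")
push((479.5,-94.5),(687,-58),back=38)
look("d"); find(["nut_a","bolt_a","bin"],"scene")
E
```

```text
start [543.9 -79.8  65.5] [-0.  -0.2 -0.6]
end [686.6 -60.2  65. ] [0.1 1.  0.1]
t 12.3667
scene nut_a 0.88 [708. -64.  24.]
scene nut_a 0.84 [743. -29.  13.]
scene nut_a 0.71 [487. -10.  72.]
scene nut_a 0.59 [ 355. -102.    8.]
scene nut_a 0.53 [346.   1.  10.]
scene nut_a 0.52 [481. -96.  66.]
start [ 442.6 -101.2   65.4] [-0.2 -0.3  0.7]
end [686.8 -58.1  65.1] [-0.1 -0.7  0.3]
t 18.1
scene nut_a 0.94 [744. -30.  14.]
scene nut_a 0.89 [684. -60.  19.]
scene nut_a 0.78 [486. -13.  70.]
scene nut_a 0.72 [343.   1.  10.]
scene nut_a 0.67 [740. -66.  12.]
scene nut_a 0.52 [ 356. -101.    8.]
scene bolt_a 0.94 [ 488. -162.   65.]
scene bolt_a 0.78 [512.  64.  66.]
scene bin 0.96 [751. -47.   2.]
```

View pics/d_scene.png

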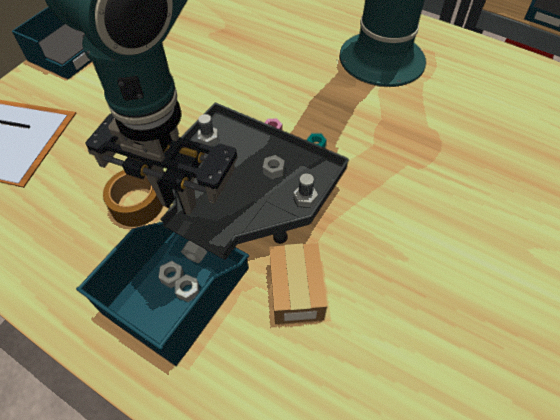

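Three nuts are in the bin; the third, at (194,250), is standing on its edge near the lip. The last one goes out further left so that it misses that nut.

```bash
python3 - <<'E'
from h import *
push((485,-12.5),(687,-30),back=38)
robot.servo_line([560,-40,220],feed=200)
robot.movep([420,300,250],rot(0))
robot.hold(0.3)
look("e")
for c in("top","scene"): find(["nut_a","bolt_a","bin","carton","tape"],c)
print(robot.observe()["t"])
E
```

```text
start [447.6  -9.3  65.3] [ 0.3 -0.2 -0.2]
end [686.8 -29.9  65.1] [-0.7  0.3 -0.4]
t 23.85
top nut_a 0.93 [ 354. -102.   11.]
top nut_a 0.81 [699. -34.  22.]
top nut_a 0.71 [342.  -2.  14.]
top nut_a 0.59 [740. -28.  13.]
top nut_a 0.58 [734. -65.  12.]
top nut_a 0.4 [685. -54.  22.]
top bolt_a 0.96 [513.  64.  61.]
top bolt_a 0.88 [ 482. -168.   63.]
top bin 0.63 [752. -46.  -1.]
top carton 0.64 [649. 123.  -2.]
top carton 0.63 [ 482. -168.   65.]
top tape 0.55 [ 647. -219.    1.]
top tape 0.53 [737. -67.  11.]
top tape 0.17 [739. -25.  15.]
scene nut_a 0.63 [684. -58.  17.]
scene nut_a 0.59 [354. -99.   9.]
scene nut_a 0.56 [746. -29.  10.]
scene nut_a 0.52 [344.   2.  11.]
scene bolt_a 0.97 [ 485. -166.   64.]
scene bolt_a 0.77 [515.  65.  63.]
scene bolt_a 0.53 [701. -28.  23.]
scene bin 0.92 [752. -46.   1.]
scene carton 0.79 [651. 130.  -2.]
scene carton 0.31 [556. -50.   1.]
scene tape 0.94 [ 654. -220.    2.]
scene tape 0.72 [736. -66.  14.]
scene tape 0.4 [702. -32.  26.]
26.975
```

View pics/e_scene.png

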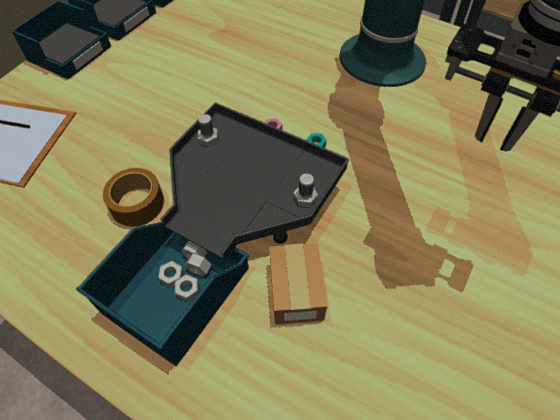

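View pics/e_top.png

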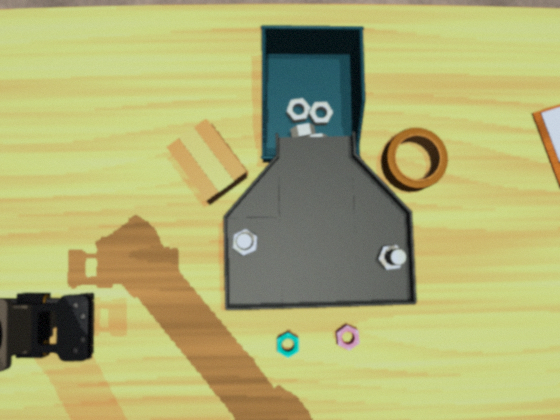

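The deck holds only the two bolts. All four nuts are in the bin: two flat at (170,271) and (187,287), and two leaning on edge by the lip at (192,250) and (199,262). Their heights of about 20–25 mm are well under 50 mm. I'll let everything settle, then hand the job in.

```bash
python3 - <<'E'
from h import *
robot.hold(1.0); find(["nut_a"],"scene")
robot.job_done()
E
```

```text
scene nut_a 0.63 [684. -58.  17.]
scene nut_a 0.59 [354. -99.   9.]
scene nut_a 0.56 [746. -29.  10.]
scene nut_a 0.52 [344.   2.  11.]
the job is handed in; nothing more can be done
```

I pushed all four nuts one at a time along the deck and out of the spout with the fingertips set as a narrow cradle, then moved the arm clear and handed the job in at about 28 s. No verdict was reported.

**Nuts:** the last pictures show all four inside the bin. Two lie flat at about (740–746, -28) and (735, -66) mm. The other two lean on edge near the lip at about (685, -56) and (700, -32) mm, with centres about 17–25 mm up, under the 50 mm limit.

**Other things:** the two bolts still stand on the tray. Bolts, bin, carton and tape all measure within about 5 mm of where they started, which is within the measuring noise.

**Checks that fell short:**
- **Missed nuts:** the scene-camera detector found only two of the four binned nuts, and labelled the others bolt or tape at low to fair confidence. The top camera found all four, and both pictures show them.
- **Settling:** my final check after the 1 s settling hold read the earlier picture, not a new one. So the settled state rests on the pictures taken about 3 s after the last nut dropped, and on the third nut's position not changing between pictures.

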